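# Drive home the clamp wedge on a painted panel

## Robot

A 7-joint arm with a two-finger parallel gripper is mounted at the origin on the work surface. World frame = base frame: x ahead of the robot, y to its left, z up, the work surface at z = 0. Lengths are in m, angles in rad, forces in N, time in s.
With the tool pointing down it reaches from about 0.375 to 0.925 m from the base axis. Payload 3.1 kg.
Tool frame: the origin (TCP) lies between the finger pads; the fingertips stand 19 mm ahead of it and the grasp point (between the pads) is the TCP; z points along the fingers, y is the line along which they close (so a half turn about z gives the same grasp; the last joint's range is limited). The gripper opens to 85 mm and grips with 20 to 120 N. Pads are 22 mm wide; open, the fingers measure 114 mm over their backs; the gripper's body (76 mm by 85 mm) begins 54 mm behind the grasp point. The pads swing forward as they close: fully open they stand 13 mm farther back than shut.
Start: joints at [1.156, 0.383, 0.044, 1.598, -0.018, 1.161, -0.05], TCP at [0.203, -0.618, 0.25] pointing down, gripper open.
Joint ranges: [-2.61, 2.61], [-0.41, 2.15], [-1.48, 1.57], [0, 2.5], [-1.57, 4.71], [0.05, 1.97], [-2.85, 2.85]. Speed limits (rad/s): [2.79, 2.79, 3.14, 3.14, 3.14, 3.14, 3.14].

## Interface

Orientations are given as a unit quaternion [x, y, z, w].
In Python, from bench import move_ptp, movel, move_j, move_gripper, pause, inverse_kinematics, read_camera, camera_params, MotionError, sign_off, look_for, tip_of, read_time_s, read_qpos, read_joint_vel, read_effort, read_eef_pos, read_tcp_rot, read_ft_force, read_ft_torque, read_finger_gap gives the robot as it stands. Calls block until the motion is done:
- move_ptp(position, orientation): joint-space move of the TCP to a pose.
- movel(position, orientation=None, speed=0.15): straight line of the TCP; orientation=None keeps the orientation; speed is the mean speed in m/s.
- move_j(angles): joint-space move.
- move_gripper(opening, effort=None): finger opening in m; effort is the grip in N (None keeps the last); returns when the fingers have stopped.
- pause(seconds).
- inverse_kinematics(position, orientation): joint angles nearest the present ones, or None.
- read_camera(name): name is "scene" or "top"; returns the picture (480x640x3 uint8, red, green, blue); there is no depth.
- camera_params(name): a dict with "K" (3x3 intrinsics, pixels), "camera_from_world" (4x4, takes a point from world to camera coordinates). Camera axes: x right, y down, z forward; pixel columns grow to the right and rows downward; lengths in m; the calibration is good to about 2 mm. A picture is of the moment at which its call begins. camera_params takes no time and is no camera call.
A pose or a line that the arm cannot do raises MotionError and nothing moves.
- sign_off(): hands the job in, once; it reports no verdict.
Trained networks look in the newest picture that a camera, given by its name, has taken for a name from the list of things; names that differ only in an ending like _2 or _b are one class to them, and where a whole thing is asked for, a point or a joint stands for the part that bears it (a point fixed in the world has none). Each returns a list of dicts, best first, with "confidence" (0 to 1); they miss things now and then, are a little off and sometimes report something else, mostly with a low value. They report only what shows in the picture. A call takes as long as a camera call.
- look_for(camera, name): "at" ([column, row] in pixels, amid what is visible of it).
- tip_of(camera, name): "at" ([column, row] in pixels: a listed point, or the origin of a listed thing).
Readings, each from a call of its own:
- read_time_s(): time.
- read_qpos(): joint angles.
- read_joint_vel(): joint speeds.
- read_effort(): joint torques, N m.
- read_eef_pos(): TCP position.
- read_tcp_rot(): TCP orientation.
- read_ft_force(): force on the tool from outside, world axes, zero at the start.
- read_ft_torque(): the same for the moment, N m.
- read_finger_gap(): finger opening in m.
Only numpy, scipy, OpenCV 4.12 (cv2) and the standard library are available. Lean on these libraries where they do the work, as an engineer would, in place of code of your own. Each camera call takes 0.05 s, during which the arm holds its last target. There are 200 camera calls.

## Task

The painted panel is loose in the wedge clamp board. Pick up the orange-headed mallet by its handle and tap the yellow butt of the wedge with the mallet head, at least twice, drawing the mallet back clear between taps, until the wedge stops advancing and sits tight. Then lay the mallet down flat on the table beside the board, without dropping it; never push the wedge with the gripper or arm.

Things in the scene. Friction and masses are not known exactly. Their poses are not given: they have to be found in the camera images.
- mallet: Mallet lying flat, handle roughly towards the robot, near a brush and a screwdriver. Orange block head 56 x 76 x 44 mm (x, y, z); black square handle 24 x 24 mm. Origin: head centre, 22 mm above the table when lying, on the handle's axis. Handle along -x, from x = -28 to -215 mm; flat striking faces, alike, at y = +38 and -38 mm; z up. About 0.38 kg; hold it firmly, best at x = -62 mm.
- wedge: Pale wooden wedge with a yellow butt outside the clamp board, 190 mm long, 30 high, 44 wide at the butt, 20 at the tip. Origin: centre of the yellow butt face (to be struck), 40 mm above the table. +y: the way it is driven; x across, z up. Slides along y only, resists with about 6 N all the way, stays where left and stops dead when home. 26 to 40 mm to go at the start.
- clamp: Fixed plywood board 260 x 220 mm (x, y), 25 thick; two battens (tops 55 mm above the table), dark jaw, red painted panel. Origin: centre of its underside, on the table; z up; axes parallel to the wedge's. Here the wedge's origin keeps x = -68, z = 40 mm and goes from y = -175 mm (farthest out) to -135 mm (home, tight). Board edge on that side: y = -110 mm. The wedge is by the near batten.

How it is judged:
By the outcome, as a careful person would: the job done as asked, in the order asked, and still so for the second after the job is handed in, with the robot touching nothing.
It also fails if it takes over 45 s, if anything falls off the work surface, if the arm or the gripper's body presses on something with over 40 N, if the wrist force passes 120 N, or if a joint passes its speed limit or range.

## Working session

There is one attempt and no reset: what is moved stays moved. The work goes in short steps, each a Python script; the robot and the scene stay as the last script left them, time stands still between calls to the robot, and variables do not carry over. Pictures are saved under pics/ and viewed, on a budget of 10 in all, crops included, one or two more only if the job needs it, and the job is handed in when it is done.

```bash
mkdir -p pics; ls
cat > h.py <<'E'
import numpy as np, cv2
from bench import *
def snap(cam,name=None):
    im=read_camera(cam)
    if name: cv2.imwrite(f'pics/{name}.png',im[:,:,::-1])
    return im
def ray(cam,px,z):
    p=camera_params(cam);K=np.array(p['K']);T=np.array(p['camera_from_world'])
    d=T[:3,:3].T@np.linalg.solve(K,[px[0],px[1],1]);c=-T[:3,:3].T@T[:3,3]
    return c+d*(z-c[2])/d[2]
def proj(cam,P):
    p=camera_params(cam);K=np.array(p['K']);T=np.array(p['camera_from_world'])
    q=K@(T[:3,:3]@np.array(P)+T[:3,3]);return q[:2]/q[2]
E
python3 - <<'E'
from h import *
for c in ['top','scene']:
    snap(c,c+'0')
    for n,z in [('mallet',.022),('wedge',.04),('clamp',0)]:
        for f in (look_for,tip_of):
            for r in f(c,n)[:2]: print(c,n,f.__name__,np.round(r['at'],1),round(r['confidence'],2),ray(c,r['at'],z).round(4))
print(read_time_s(),read_tcp_rot())
E
```

```text
pics
top mallet call [430.  304.7] 0.95 [ 0.5225 -0.3106  0.022 ]
top mallet call [438.7 281.4] 0.61 [ 0.5645 -0.3267  0.022 ]
top wedge call [221.  278.7] 0.66 [0.5649 0.0651 0.04  ]
top wedge call [429.2 305.2] 0.63 [ 0.5224 -0.3049  0.04  ]
top wedge call [262.5 268.7] 0.88 [ 0.5835 -0.0088  0.04  ]
top clamp call [175.7 251.5] 0.85 [0.6152 0.1605 0.    ]
top clamp call [179.6 247.5] 0.65 [0.6228 0.1534 0.    ]
scene mallet call [201.1 295.9] 0.77 [ 0.5299 -0.3256  0.022 ]
scene mallet call [209.1 304.8] 0.71 [ 0.5607 -0.3276  0.022 ]
scene wedge call [344.7 219.4] 0.76 [0.574  0.0469 0.04  ]
scene wedge call [330.6 230.8] 0.78 [ 0.5806 -0.0075  0.04  ]
scene clamp call [390.2 218.2] 0.56 [0.6161 0.1726 0.    ]
scene clamp call [390.3 222.7] 0.95 [0.6278 0.1584 0.    ]
0.7 [9.87478582e-01 1.57753122e-01 1.97481120e-05 5.34091249e-05]
```

View pics/top0.png

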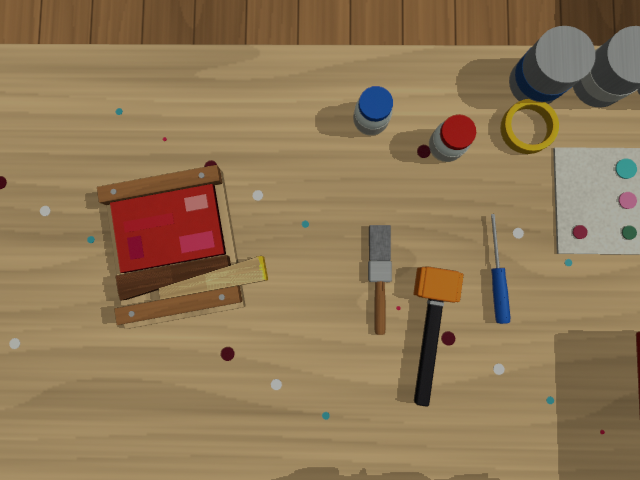

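View pics/scene0.png

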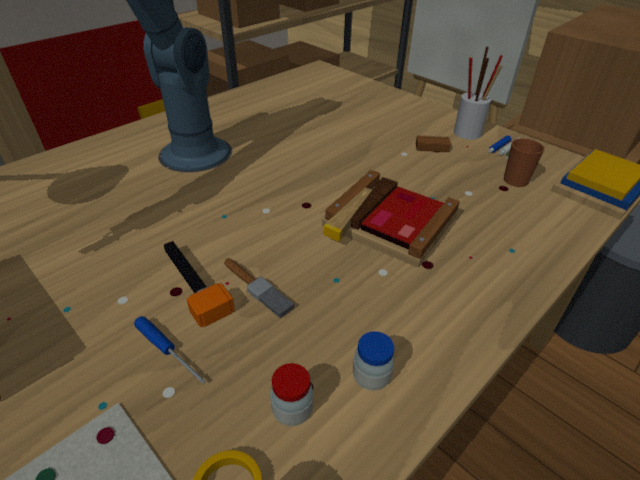

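Top view: mallet head ~(440,284), handle end ~(423,404). The wedge butt is at ~(264,268), pointing left and slightly down, and the brush at ~(380,280) sits between them. The scene view agrees. Next I refine the yaws and grasp.

```bash
cat > est.py <<'E'
from h import *
from scipy.spatial.transform import Rotation as R
def axis_yaw(cam,mask,z):
    n,l,s,_=cv2.connectedComponentsWithStats(mask.astype(np.uint8));k=1+np.argmax(s[1:,4])
    v,u=np.nonzero(l==k);P=np.array([ray(cam,(a,b),z)[:2] for a,b in zip(u,v)])
    return P,cv2.minAreaRect((P*1000).astype(np.float32))
E
python3 - <<'E'
from est import *
im=cv2.imread('pics/top0.png').astype(int);b,g,r=im[...,0],im[...,1],im[...,2]
V,U=np.mgrid[:480,:640]
m=(im.max(2)<45)&(U>405)&(U<450)&(V>295)&(V<410)
P,rc=axis_yaw('top',m,.034);print('handle',rc)
m=(r>170)&(g>70)&(g<150)&(b<70)&(U>405)&(U<475)&(V>255)&(V<310)
P,rc=axis_yaw('top',m,.044);print('head',rc)
m=(r>120)&(g<60)&(b<80)&(U<240)&(V>170)&(V<280)
P,rc=axis_yaw('top',m,.03);print('panel',rc)
m=(r>150)&(g>130)&(b<70)&(U>240)&(U<280)&(V>240)&(V<300)
P,rc=axis_yaw('top',m,.05);print('butt',rc,len(P))
c=ray('top',(0,0),1);T=np.array(camera_params('top')['camera_from_world']);print('cam',-T[:3,:3].T@T[:3,3])
E
```

```text
handle ((436.93878173828125, -302.72454833984375), (26.241451263427734, 177.0504608154297), 81.35205078125)
head ((559.3137817382812, -329.1774597167969), (62.2853889465332, 49.81599426269531), 81.20063781738281)Traceback (most recent call last):
  File "<stdin>", line 9, in <module>
  File "est.py", line 5, in axis_yaw
    v,u=np.nonzero(l==k);P=np.array([ray(cam,(a,b),z)[:2] for a,b in zip(u,v)])
                                     ~~~^^^^^^^^^^^^^
  File "h.py", line 8, in ray
    p=camera_params(cam);K=np.array(p['K']);T=np.array(p['camera_from_world'])
ValueError: time passes only in moves, steps and waits
```

```bash
python3 - <<'E'
s=open('h.py').read()
s=s.replace("p=camera_params(cam);","p=CP(cam);").replace("from bench import *","from bench import *\nimport functools\nCP=functools.lru_cache(lambda c:camera_params(c))")
open('h.py','w').write(s)
E
cat >> h.py <<'E'
from scipy.spatial.transform import Rotation as R
def Q(yaw):  # tool down; mallet yaw (mallet y along tool y, i.e. tool y = -mallet y)
    return R.from_matrix(np.array([[np.cos(yaw),np.sin(yaw),0],[np.sin(yaw),-np.cos(yaw),0],[0,0,-1]])).as_quat()
E
python3 - <<'E'
from est import *
im=cv2.imread('pics/top0.png').astype(int);b,g,r=im[...,0],im[...,1],im[...,2]
V,U=np.mgrid[:480,:640]
m=(r>120)&(g<60)&(b<80)&(U<240)&(V>170)&(V<280)
P,rc=axis_yaw('top',m,.03);print('panel',rc)
m=(r>150)&(g>130)&(b<70)&(U>240)&(U<280)&(V>240)&(V<300)
P,rc=axis_yaw('top',m,.05);print('butt',rc,len(P))
g0=np.radians(-8.65);p=[.501,-.315]
for yaw in (g0,np.radians(9.5)):
  for a in (0,np.pi): print(inverse_kinematics(p+[.1],Q(yaw+a)))
q=Q(g0)
move_gripper(.06,60)
move_ptp(p+[.12],q); movel(p+[.023],q,speed=.12)
print(read_eef_pos(),read_ft_force())
move_gripper(0.0,100); print(read_finger_gap(),read_ft_force())
movel(p+[.15],q,speed=.15)
snap('top','top1');print([(r['at'],r['confidence']) for r in tip_of('top','mallet')])
snap('scene','scene1');print([(r['at'],r['confidence']) for r in tip_of('scene','mallet')])
print(read_eef_pos(),read_ft_force(),read_ft_torque(),read_finger_gap(),read_time_s())
E
```

```text
panel ((657.2227172851562, 170.79595947265625), (129.2867431640625, 190.64254760742188), 11.0696382522583)
butt ((585.166748046875, -7.801462173461914), (41.870635986328125, 8.709625244140625), 10.618951797485352) 78
[ 0.56515798  0.45198032 -0.08934998  1.84932592  0.05224119  0.84253306
 -1.27181593]
[ 0.91454974  0.50753911 -0.52026275  1.83161552  0.31733564  0.88560189
  1.66525053]
[ 0.59358822  0.45374599 -0.12388015  1.84785009  0.0725191   0.84432721
 -0.97107291]
[ 0.95513577  0.51983819 -0.57210037  1.82966736  0.35205775  0.89451291
  1.95610609]
[ 0.50174531 -0.31547366  0.02374179] [-0.34602019 -0.55270325  0.8801545 ]
0.02254493532799279 [-2.04960006  1.26091723  4.41620635]
[([455.4, 287.9], 0.66)]
[([196.4, 258.5], 0.55)]
[ 0.50015598 -0.31451438  0.14857888] [-0.21652581  0.21632441 -3.78677341] [ 0.04449708  0.21526194 -0.03243425] 0.02243094749322007 5.2917
```

Run:
```python
from h import *
import cv2
M=[np.array(CP(c)['K'])@np.array(CP(c)['camera_from_world'])[:3] for c in('top','scene')]
X=cv2.triangulatePoints(M[0],M[1],np.array([455.4,287.9]),np.array([196.4,258.5]));X=(X[:3]/X[3]).ravel();print(X)
g=np.radians(-8.65);d=X[:2]-[.5002,-.3145];print('head in mallet axes from grip',d@[np.cos(g),np.sin(g)],d@[-np.sin(g),np.cos(g)])
```

```text
[ 0.55242011 -0.32511247  0.13818478]
head in mallet axes from grip 0.0532222304702486 -0.0026379475447092893
```

View pics/scene1.png

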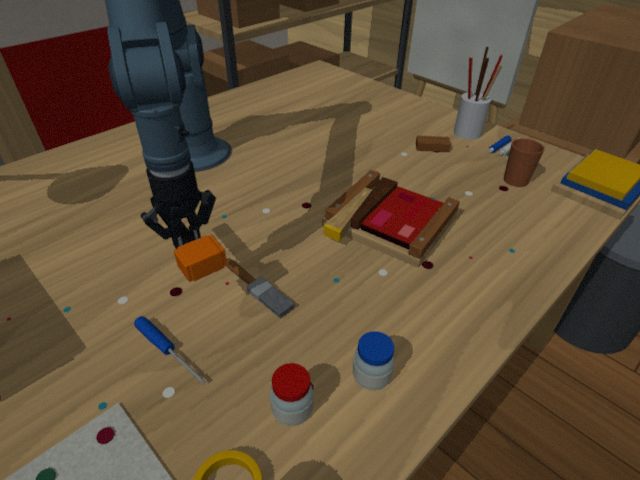

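```bash
cat >> h.py <<'E'
YW=np.radians(10.5); W=np.array([.583,-.010]); XH=np.array([np.cos(YW),np.sin(YW)]); YH=np.array([-np.sin(YW),np.cos(YW)])
def T(s,z=.045): return list(W-(.038+s)*YH-.057*XH)+[z]
def S(p): return -(np.array(p[:2])-W+.057*XH)@YH-.038
E
python3 - <<'E'
from h import *
q=Q(YW)
move_ptp(T(.06,.15),q); movel(T(.06),q,speed=.12)
print(read_eef_pos(),T(.06),read_ft_force(),read_finger_gap(),read_time_s())
im=snap('top');a=im[200:350,180:380][:,:,::-1]
im=snap('scene');b=im[160:310,230:430][:,:,::-1]
cv2.imwrite('pics/pre.png',cv2.resize(np.hstack([a,b]),None,fx=2,fy=2,interpolation=cv2.INTER_CUBIC))
E
```

```text
[ 0.54583127 -0.11705221  0.04583131] [np.float64(0.544813551767085), np.float64(-0.11674640589431996), 0.045] [ 0.39294863 -0.39792972 -4.31297762] 0.022771011582173182 7.1417
```

View pics/pre.png

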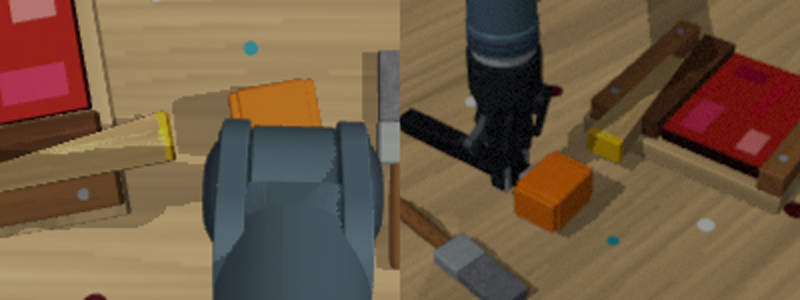

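The head face centre (~(235,120) in the crop) lies on the wedge axis with the butt at ~(172,135), gap about 57 mm as planned. Tapping.

Run:
```python
from h import *
q=Q(YW)
for s in (-.010,-.020):
    movel(T(.025),q,speed=.12); movel(T(s),q,speed=.10)
    f=read_ft_force(); e=read_eef_pos(); print('tap',s,'reached',round(S(e),4),'F along',np.round(f[:2]@YH,1),np.round(f,1),read_ft_torque().round(2),read_finger_gap())
    movel(T(.04),q,speed=.12)
    read_camera('top');print([(ray('top',r['at'],.04).round(4),r['confidence']) for r in tip_of('top','wedge')[:2]])
    read_camera('scene');print([(ray('scene',r['at'],.04).round(4),r['confidence']) for r in tip_of('scene','wedge')[:2]])
print(read_time_s())
```

```text
tap -0.01 reached -0.0099 F along -0.9 [ 1.  -0.8 -4. ] [-0.16  0.27  0.05] 0.022368707008273165
[(array([0.5813, 0.0013, 0.04  ]), 0.89)]
[(array([ 0.5869, -0.0019,  0.04  ]), 0.97)]
tap -0.02 reached -0.0204 F along 0.0 [-0.5 -0.1 -4.5] [-0.04  0.23 -0.03] 0.02221707374404879
[(array([0.5841, 0.0087, 0.04  ]), 0.71)]
[(array([0.5781, 0.0163, 0.04  ]), 0.87)]
10.675
```

Run:
```python
from h import *
q=Q(YW)
for s in (-.026,-.030,-.034,-.038,-.042,-.046):
    movel(T(.0),q,speed=.15); movel(T(s),q,speed=.08)
    f=read_ft_force(); e=read_eef_pos(); F=f[:2]@YH; print('tap',s,'reached',round(S(e),4),'F along',np.round(F,1),np.round(f,1),read_ft_torque().round(2),read_finger_gap(),read_time_s())
    if F<-12 or S(e)>s+.002: break
movel(T(.04),q,speed=.12)
for c in('top','scene'):
    read_camera(c);print([(ray(c,r['at'],.04).round(4),r['confidence']) for r in tip_of(c,'wedge')[:2]])
```

```text
tap -0.026 reached -0.024 F along -5.3 [ 1.4 -5.1 -4.5] [-1.07  0.04 -0.12] 0.022628818711471745 11.5667
[(array([0.5799, 0.0138, 0.04  ]), 0.84)]
[(array([0.5725, 0.0262, 0.04  ]), 0.84)]
```

Run:
```python
from h import *
q=Q(YW)
for s in (-.028,-.031):
    movel(T(.0),q,speed=.15); movel(T(s),q,speed=.10)
    for k in range(3):
        f=read_ft_force(); e=read_eef_pos(); F=f[:2]@YH; print('tap',s,'reached',round(S(e),4),e.round(4),'F along',np.round(F,1),np.round(f,1),read_ft_torque().round(2),read_time_s())
        if k<2: pause(.15)
    if F<-40: break
movel(T(.04),q,speed=.12)
for c in('top','scene'):
    im=snap(c,c+'2');print([(ray(c,r['at'],.04).round(4),r['confidence']) for r in tip_of(c,'wedge')[:2]])
im=cv2.imread('pics/top2.png');b=cv2.imread('pics/scene2.png')
cv2.imwrite('pics/post.png',cv2.resize(np.hstack([im[150:350,80:280],b[130:330,260:460]]),None,fx=2,fy=2,interpolation=cv2.INTER_CUBIC))
```

```text
tap -0.028 reached -0.024 [ 0.5294 -0.0341  0.0452] F along -5.1 [-0.2 -5.3 -4.3] [-1.08  0.07 -0.21] 13.3167
tap -0.028 reached -0.0241 [ 0.5293 -0.0341  0.0452] F along -5.2 [ 0.6 -5.2 -4.9] [-0.98  0.06 -0.16] 13.4667
tap -0.028 reached -0.0241 [ 0.5293 -0.0341  0.0452] F along -4.4 [ 1.3 -4.2 -4.8] [-1.07  0.11 -0.15] 13.6167
tap -0.031 reached -0.0244 [ 0.529  -0.0338  0.0453] F along -12.9 [  2.3 -12.7  -4.7] [-2.55 -0.17 -0.52] 14.4083
tap -0.031 reached -0.0244 [ 0.529  -0.0338  0.0453] F along -11.4 [  1.5 -11.4  -5.5] [-2.48 -0.18 -0.51] 14.5583
tap -0.031 reached -0.0244 [ 0.529  -0.0338  0.0453] F along -11.7 [  1.9 -11.6  -5.2] [-2.47 -0.17 -0.53] 14.7083
[(array([0.5758, 0.0141, 0.04  ]), 0.66)]
[(array([0.5806, 0.0217, 0.04  ]), 0.9)]
```

View pics/post.png

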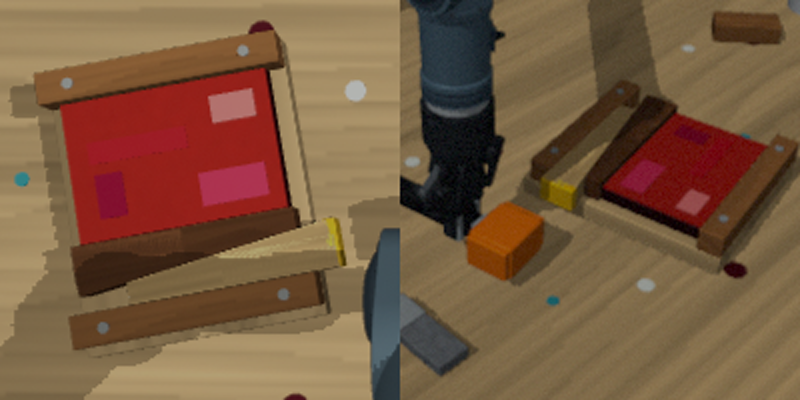

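The butt stands ~26 mm outside the board edge (home would be 25), and the wedge took 12 N without moving. One last firmer tap to confirm, then lay the mallet down.

Run:
```python
from h import *
q=Q(YW)
movel(T(.0),q,speed=.15); movel(T(-.036),q,speed=.15)
f=read_ft_force(); e=read_eef_pos(); print('reached',round(S(e),4),'F',f[:2]@YH,read_ft_torque().round(2),read_finger_gap())
movel(T(.065),q,speed=.12)
movel(T(.065,.028),q,speed=.06)
f0=read_ft_force()
z=.028
while z>.018:
    z-=.001; movel(T(.065,z),q,speed=.03); f=read_ft_force()
    if f[2]>f0[2]+5: break
print('z',read_eef_pos()[2],f0.round(1),f.round(1),read_time_s())
im=snap('top','top3')
b=snap('scene','scene3')
cv2.imwrite('pics/lay.png',cv2.resize(np.hstack([im[150:350,200:400],b[130:330,230:430]])[:,:,::-1],None,fx=2,fy=2,interpolation=cv2.INTER_CUBIC))
```

```text
reached -0.0252 F -12.55211695360252 [-2.67  0.04 -0.49] 0.02227522914360312
z 0.02417056292319221 [-0.7  0.1 -4.3] [-4.4  0.7  5.6] 19.1333
```

View pics/lay.png

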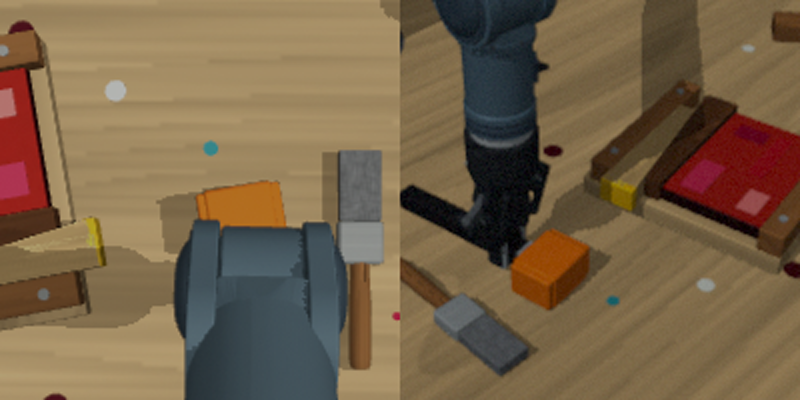

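Run:
```python
from h import *
q=Q(YW); e=read_eef_pos()
move_gripper(.05); print(read_finger_gap(),read_ft_force().round(1))
movel([e[0],e[1],.16],q,speed=.12)
move_ptp([.40,-.30,.25],q)
print(read_time_s())
im=snap('top','top4'); b=snap('scene','scene4')
for c in('top','scene'): print([(ray(c,r['at'],.022).round(4),r['confidence']) for r in tip_of(c,'mallet')[:1]])
a=cv2.resize(im[150:350,80:290][:,:,::-1],None,fx=3.8,fy=3,interpolation=cv2.INTER_CUBIC)
fx,fy=3.8,3
# board outline assuming wedge home with butt face top edge midpoint chosen from yellow mask
I=im.astype(int); r,g,bb=I[...,0],I[...,1],I[...,2]
V,U=np.mgrid[:480,:640]; m=(r>130)&(g>110)&(bb<70)&(U>230)&(U<275)&(V>240)&(V<300)
P=np.array([ray('top',(u,v),.055)[:2] for v,u in zip(*np.nonzero(m))])
print(len(P),'along',np.percentile((P-W)@YH,[2,50,98]),'across',np.percentile((P-W)@XH,[2,98]))
t=np.percentile((P-W)@YH,3); x0=np.mean(np.percentile((P-W)@XH,[2,98])); butt=W+YH*t+XH*x0
C=butt+.068*XH+.135*YH; print('butt',butt,'clamp',C)
for z,col in((.025,(255,255,0)),(0,(255,0,255))):
    pts=[proj('top',list(C+sx*.13*XH+sy*.11*YH)+[z]) for sx,sy in((1,1),(1,-1),(-1,-1),(-1,1))]
    pts=np.array([((p+.5-[80,150])*[fx,fy]) for p in pts]).astype(int)
    cv2.polylines(a,[pts],True,col,1)
cv2.imwrite('pics/chk.png',a)
```

```text
0.05039384771971606 [ 0.3 -0.4 -0.2]
21.8833
[(array([ 0.6052, -0.1122,  0.022 ]), 0.59)]
[(array([ 0.6008, -0.1063,  0.022 ]), 0.91)]
84 along [0.01969211 0.02600566 0.03146625] across [-0.01805183  0.02251767]
butt [0.58158752 0.00987396] clamp [0.62384706 0.15500539]
```

View pics/chk.png

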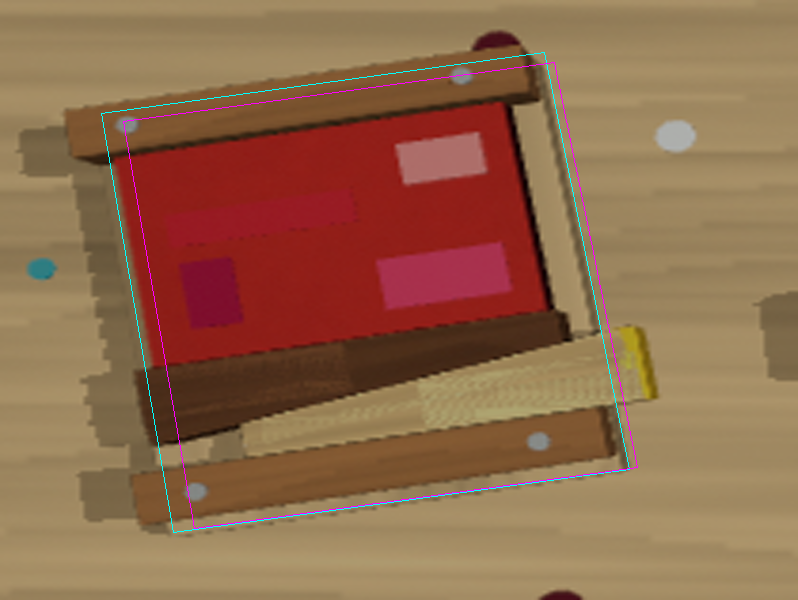

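View pics/scene4.png

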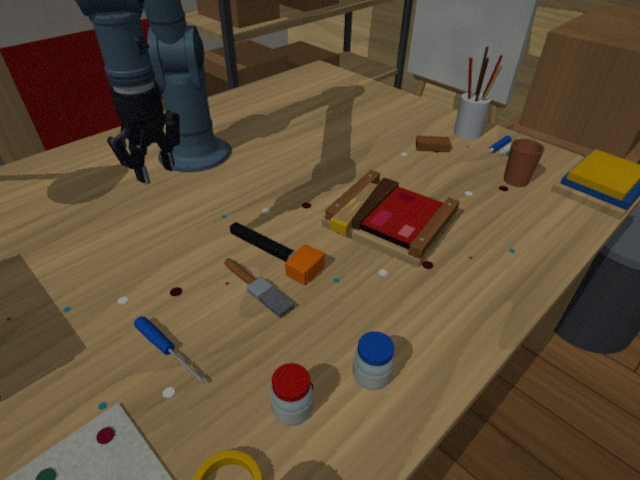

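The overlay of the board outline for a home wedge matches the image to about 2 mm. The mallet lies flat at ~(305,263) in the scene view, clear of both board and brush, and the arm is clear of everything.

```bash
python3 -c "
from bench import *
print(sign_off(),read_time_s())"
```

```text
the job is handed in; nothing more can be done
the job is handed in; nothing more can be done
```

The wedge is home and tight, and the mallet is lying flat on the table beside the board. I handed the job in shortly after 21.9 s on the robot's clock; no verdict is reported.

- **Tapping:** I picked the mallet up by its handle and gave the butt six taps, drawing the head back clear each time. Two taps moved the wedge about 10 mm each. The third brought it to a stop, about 24 mm past where I had estimated the butt at the start. That is a little under the 26 mm minimum travel, which fits a small error in that estimate.
- **Wedge is home:** The three firmer taps met up to about 12.5 N, twice the sliding resistance. The head's stopping point moved only 1.2 mm in all, which I put down to the handle turning slightly in the grip. In the last top picture, the board outline predicted for a home wedge matched to about 2 mm.
- **Laying down:** I lowered the mallet until I felt the table, then opened the fingers and backed the arm away. The last picture shows it flat, clear of the board, wedge and brush.
- **Disagreements:** The network's wedge positions in the two camera views differed by up to about 14 mm, so I relied on the contact force and the outline check instead. The mallet's final position as seen also differed from the planned one by up to about 2 cm, which doesn't matter for where it lies.

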